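# Lay the pipette stand on its service rest

### The arm

A 6-joint arm with a two-finger parallel gripper is mounted at the origin on the work surface. World frame = base frame: x ahead of the robot, y to its left, z up, the work surface at z = 0. Lengths are in m, angles in rad, forces in N, time in s.
With the tool pointing down it reaches from about 0.35 to 0.85 m from the base axis. Payload 8.1 kg.
Tool frame: the origin (TCP) lies midway between the tips of the shut fingers; the grasp point (between the pads) lies robot.grasp_offset behind it (robot.grasp_offset is the distance from the TCP to the grasp point, in m); z points along the fingers, y is the direction in which the jaws open and shut (so a half turn about z gives the same grasp; the last joint's range is limited). The gripper opens to 93 mm and grips with 3 to 60 N. Pads are 15 mm wide; open, the fingers measure 128 mm over their backs; the gripper's body (75 mm by 188 mm) begins 65 mm behind the grasp point.
Start: joints at [-1.234, 0.13, 1.488, -0, 1.523, -0.085], TCP at [0.246, -0.547, 0.219] pointing down, gripper open.
Joint ranges: [-2.96, 2.96], [-0.89, 2.26], [0.02, 2.5], [-1.34, 4.48], [0, 2.73], [-2.66, 2.66]. Speed limits (rad/s): [2.39, 2.39, 2.79, 3.14, 3.14, 3.14].

### API

Orientations are given as a rotation vector (axis times angle).
In Python, from plant import robot gives the robot as it stands.
- The arm moves only by the shell command python3 -m handwheel 'ROWS' [OPENING] [FORCE]. ROWS is text: rows parted by semicolons, each of 6 numbers parted by spaces: the shift along the world's x, y, z each as a share of 0.3 m, from -1 to 1, then the turn, a rotation vector about the world's x, y, z each as a share of 45 degrees, from -1 to 1. A call has 1 to 5 rows; each row is the pose to reach, as a shift and turn from the pose commanded when the call began; what a row does not reach only later rows make up. A row lasts 1/10 s, in which the tool goes at most 50 mm and 8.59 degrees, less where a joint would pass 70% of its speed; a pose out of reach is approached as far as the arm can. A call with a number of a shift or a turn outside -1 to 1 is refused whole. A call with a gripper value outside its range is refused whole. OPENING is the closure, from -1 (fully open) to 1 (shut), set as the call begins (- or left out, the last holds). The fingers move at their own pace and stop on an object; FORCE is the grip in N (left out, the last holds). Time passes only in rows, so rows that repeat a pose let the fingers close. It gives the time, the measured TCP pose, the force and the opening at its end, in the units of the state.
- robot.read_state(): the state, without advancing time (a new reading comes with each control period).
- robot.read_camera(name): name is "scene" or "side" or "wrist"; returns (picture, depth): 480x640x3 uint8, red, green, blue; 480x640 float32, m along the optical axis (not along the pixel's ray), 0 where there is no reading.
- robot.camera_model(name): a dict with "camera_matrix" (3x3 intrinsics, pixels), "pose" (4x4, takes a point from camera to world coordinates); the wrist camera has in their place "tool_from_camera" (4x4, takes a point from camera to tool coordinates, whose origin is the TCP and whose axes are the flange's). Camera axes: x right, y down, z forward; pixel columns grow to the right and rows downward; lengths in m; the calibration is good to about 2 mm. The wrist camera is an equidistant fisheye: a pixel r from the principal point sees the ray r / f radians off the axis. A picture is of the moment at which its call begins: read the wrist's pose just before it. camera_model takes no time and is no camera call.
- robot.close_job(): hands the job in, once; it reports no verdict.
Trained networks look in the newest picture that a camera, given by its name, has taken for a name from the list of things; names that differ only in an ending like _2 or _b are one class to them, and where a whole thing is asked for, a point or a joint stands for the part that bears it (a point fixed in the world has none). Each returns a list of dicts, best first, with "conf" (0 to 1); they miss things now and then, are a little off and sometimes report something else, mostly with a low value. They report only what shows in the picture. A call takes as long as a camera call. They do not tell look-alikes from the thing itself.
- robot.look_for(camera, query): "rect" ([centre column, centre row, width, height] in pixels, round what is visible of it).
- robot.silhouettes(camera, query): "pixels" (480x640 bool, what is visible of it) and "rect" ([centre column, centre row, width, height] in pixels, round what is visible of it).
- robot.tip_of(camera, query): "at" ([row, column] in pixels: a listed point, or the origin of a listed thing).
The state is a dict: "t": time; "q": joint angles; "dq": joint speeds; "joint_torque": joint torques, N m; "tool_pos": TCP position; "orientation": TCP orientation; "force": force on the tool from outside, world axes, zero at the start; "wrist_torque": the same for the moment, N m; "opening": finger opening in m.
Only numpy, scipy, OpenCV 4.12 (cv2) and the standard library are available. Lean on these libraries where they do the work, as an engineer would, in place of code of your own. Each camera call takes 0.05 s, during which the arm holds its last target.

### The job

The empty pipette stand has to lie on its back so that the underside of its foot can be reached. With the fingertips only, push it along the bench, upright, until its heel sits squarely against the low stop strip, then push its crossbar over so that the stand tips about its heel and comes to lie gently, without slamming, with the crossbar on the sloping cork pad. Never lift the stand or drop it back, leave the things around it where they are, and finish with the hand clear.

Things in the scene. Friction and masses are not known exactly. Their poses are not given: they have to be found in the camera images.
- stand: empty pipette stand, loose, 0.5-0.9 kg, 200 mm tall: heavy white foot (110 long, 110 wide, 18 thick), white column (40 wide, 12 thick) at its rear, grey crossbar on top (130 wide, 24 high, 16 thick). Origin on the underside, midway across, below the rearmost line of the heel. z up the column; x points out behind the heel, the way to tip it. Foot x = 0 to -110 mm, column x = -7 to -19 mm
- heel (a point): on the stand: rearmost point of the rounded heel (radius 9 mm), midway across, 9 mm above the underside; axes as stand. Most of the weight is in the foot: tipped over its heel, the stand swings back upright if let go before roughly 60 degrees from upright; only beyond that does it fall by itself onto the rest
- bar_front (a point): on the stand: middle of the crossbar's front face (the foot's side), at x = -23 mm, z = 188 mm of stand; the bar spans z = 176 to 200 mm. Thin fork prongs stick out 22 mm forward from the bar, 40 and 61 mm either side of this point; the middle 70 mm is free
- foot_front (a point): on the stand: middle of the foot's front edge face, at x = -110 mm, z = 9 mm of stand (face 110 mm wide, 18 mm high)
- fixture: fixed fixture: a low aluminium strip (the stop, 170 mm wide, 8 mm high), a flat spine 4 mm high, and some 160 mm further on a block with a sloping cork pad (the rest, 120 mm wide, 46 mm long, about 60 mm high). Origin on the bench at the middle of the stop's face; x points from the stop to the rest, z up
- stop_face (a point): on the fixture: middle of the upper edge of the stop's face, 8 mm above the bench, straight above the origin; the heel must lie against this face (x = 0), the stand on the side of negative x
- rest_pad (a point): on the fixture: middle of the rest pad's top surface, about x = 163 mm, z = 59 mm; the surface slopes up away from the stop by 17 degrees. With the heel at the stop, the back of the crossbar comes to lie on this pad with the stand tilted 73 degrees from upright
- amber_bottle: closed amber reagent bottle with a blue cap, 70 mm across, 150 mm tall; origin under its centre; a bystander
- beaker: empty glass beaker, 66 mm across, 85 mm tall; origin under its centre; a bystander
- dishes: stack of three flat round dishes, 90 mm across, 41 mm tall; origin under its centre; a bystander
- tip_box: blue box of pipette tips, 85 x 120 x 63 mm tall; origin under its centre; a bystander
- tube_rack: clear rack of small tubes with orange caps, 90 x 130 x 57 mm tall; origin under its centre; a bystander
- timer: small grey bench timer, 60 x 70 x 22 mm tall; origin under its centre; a bystander
Not all that is in view belongs to the job. Leave any green or pink look-alike of the stand alone.

How it is judged:
On the way:
1. the stand is upright with its heel squarely against the stop (within 8 mm and 5 degrees, within 35 mm of the stop's middle) (x of heel in the frame of fixture between -0.008 and 0.006 m and y of heel in the frame of fixture between -0.035 and 0.035 m and angle between the y axis of stand and the y axis of fixture, either way round below 0.09 rad and angle between stand's own z axis and vertical below 0.12 rad), for 0.1 s.
At the end, for the whole second after the job is handed in: The stand lies back on the fixture, tilted 68 to 78 degrees from upright towards the rest and borne by the fixture, its heel still down on the bench and within 20 mm of the stop, within 40 mm of the stop's middle and turned less than 9 degrees from it, at rest (x of heel in the frame of fixture between -0.02 and 0.01 m and y of heel in the frame of fixture between -0.04 and 0.04 m and angle between the y axis of stand and the y axis of fixture, either way round below 0.15 rad and angle between stand's own z axis and vertical between 1.19 and 1.36 rad and x of bar_front in the frame of fixture above 0.1 m and contact force between stand and fixture above 0.3 N and height (world z) of heel below 0.02 m and linear speed of stand below 0.02 m/s and angular speed of stand below 0.1 rad/s); the robot touches nothing.
It fails at once if the stand slams: it turns faster than 2.3 rad/s (landing hard, falling back or knocked over) (angular speed of stand above 2.3 rad/s).
It fails at once if the stand is lifted: its heel rises more than 20 mm (height (world z) of heel above 0.029 m).
It fails at once if the stand falls sideways (angle between stand's own y axis and vertical below 1.2 rad).
It fails at once if a bystander is moved more than 30 mm or knocked over (distance of any of amber_bottle, beaker, dishes, tip_box, tube_rack, timer from where it was at the start of the episode above 0.03 m or angle between any of amber_bottle, beaker, dishes, tip_box, tube_rack, timer's own z axis and vertical above 0.5 rad).
It also fails if it takes over 64 s, if anything falls off the work surface, if the arm or the gripper's body presses on something with over 40 N, if the wrist force passes 120 N, or if a joint passes its speed limit or range.

## Working session

There is one attempt and no reset: what is moved stays moved. The work goes in short steps, Python scripts to look and compute and a shell command to move; the robot and the scene stay as the last step left them, time stands still between calls to the robot, and variables do not carry over. Pictures are saved under pics/ and viewed, and the job is handed in when it is done.

```bash
ls; mkdir -p pics
python3 - <<'E'
from plant import robot
import cv2
print(robot.read_state(), robot.grasp_offset)
for c in ["scene","side"]:
    im,d=robot.read_camera(c)
    cv2.imwrite(f"pics/{c}0.png",im[:,:,::-1])
    m=robot.camera_model(c);print(m)
    for q in ["stand","fixture","heel","bar_front","foot_front","stop_face","rest_pad"]:
        print(c,q,[(round(r['conf'],2),r['at']) for r in robot.tip_of(c,q)][:4])
E
```

```text
pics
{'t': 0.0, 'q': array([-1.23438430e+00,  1.31192636e-01,  1.48927378e+00,  1.27941671e-05,
        1.52300045e+00, -8.53786620e-02]), 'dq': array([-0.0005891 , -0.00039754,  0.00108513,  0.00058699, -0.00108166,
        0.00034241]), 'joint_torque': array([-2.60675333e-03, -5.59847403e+01, -4.91756451e+01,  7.65046407e-02,
        3.55664478e-02, -1.94260756e-04]), 'tool_pos': array([ 0.24548358, -0.54685523,  0.21757168]), 'orientation': array([-3.07016749e+00, -6.57256293e-01,  3.48432291e-04]), 'force': array([0.18337479, 0.4020774 , 0.3517843 ]), 'wrist_torque': array([ 0.00705283, -0.0310882 , -0.00237103]), 'opening': 0.09293370399517308} 0.0188
{'camera_matrix': array([[494.40088438,   0.        , 325.26349651],
       [  0.        , 494.40088438, 239.12054845],
       [  0.        ,   0.        ,   1.        ]]), 'pose': array([[-0.62768723,  0.52494983, -0.57483599,  1.4134114 ],
       [ 0.77845158,  0.41883042, -0.4675406 ,  0.69451221],
       [-0.00467656, -0.74095125, -0.67154253,  1.11791479],
       [ 0.        ,  0.        ,  0.        ,  1.        ]])}
scene st
[... 860 characters left out ...]
      [-0.00910635, -0.87238322, -0.48873776,  0.89364758],
       [ 0.        ,  0.        ,  0.        ,  1.        ]])}
side stand [(0.92, [340.4, 258.3]), (0.9, [286.7, 412.5]), (0.78, [266.7, 354.7]), (0.3, [217.2, 408.0])]
side fixture [(0.63, [273.8, 341.6]), (0.56, [203.5, 362.5])]
side heel [(0.96, [265.2, 358.4]), (0.67, [243.9, 338.2]), (0.61, [339.5, 254.7]), (0.58, [282.1, 414.6])]
side bar_front [(0.97, [226.2, 425.8]), (0.66, [206.1, 361.5]), (0.64, [276.5, 259.6]), (0.53, [296.6, 353.0])]
side foot_front [(0.95, [328.9, 301.5]), (0.82, [300.7, 445.8]), (0.7, [254.2, 386.7]), (0.47, [238.5, 424.9])]
side stop_face [(0.57, [263.7, 343.5])]
side rest_pad [(0.63, [263.6, 288.3])]
```

View pics/scene0.png

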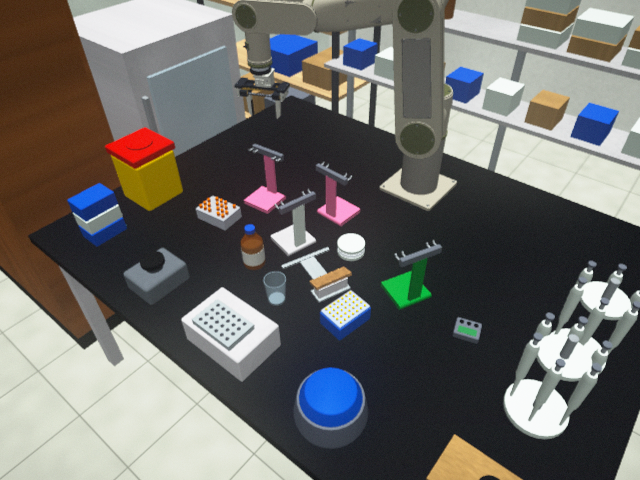

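View pics/side0.png

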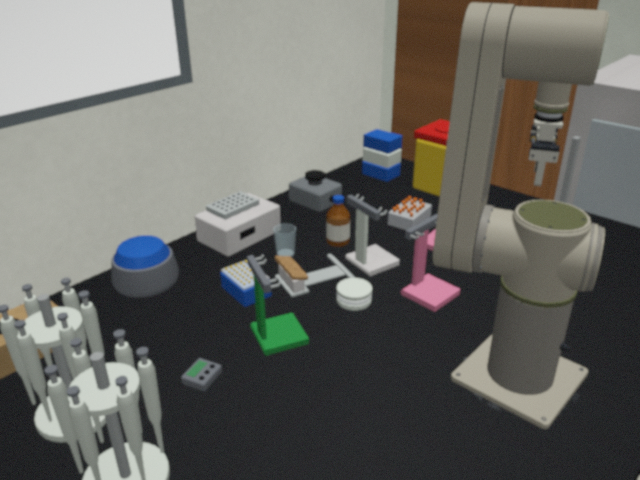

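```bash
cat > h.py <<'E'
import numpy as np,cv2
from plant import robot
def bp(c,d,rows,cols):
    m=robot.camera_model(c);K=m["camera_matrix"];T=m["pose"]
    z=d[rows,cols];P=np.stack([(cols-K[0,2])/K[0,0]*z,(rows-K[1,2])/K[1,1]*z,z,np.ones_like(z)],-1)
    return (P@T.T)[...,:3]
def ray(c,rc):
    m=robot.camera_model(c);K=m["camera_matrix"];T=m["pose"]
    v=T[:3,:3]@np.array([(rc[1]-K[0,2])/K[0,0],(rc[0]-K[1,2])/K[1,1],1.]);return T[:3,3],v
def atz(c,rc,z):
    o,v=ray(c,rc);return o+v*(z-o[2])/v[2]
def tri(a,b):
    o1,v1=ray("scene",a);o2,v2=ray("side",b)
    s=np.linalg.lstsq(np.stack([v1,-v2],1),o2-o1,rcond=None)[0]
    p,q=o1+v1*s[0],o2+v2*s[1];return (p+q)/2,np.linalg.norm(p-q)
def proj(c,P):
    m=robot.camera_model(c);K=m["camera_matrix"];T=np.linalg.inv(m["pose"])
    p=np.asarray(P)@T[:3,:3].T+T[:3,3];p=p@K.T;return p[...,:2]/p[...,2:]
E
python3 - <<'E'
from h import *
for c in ["scene","side"]:
    im,d=robot.read_camera(c)
    if c=="scene": x0,y0,x1,y1=190,140,450,350
    else: x0,y0,x1,y1=210,170,470,370
    cv2.imwrite(f"pics/{c}1.png",cv2.resize(im[y0:y1,x0:x1,::-1],None,fx=3,fy=2.8,interpolation=cv2.INTER_CUBIC)) 
    np.savez(c+".npz",im=im,d=d)
s=dict(heel=(249.1,300),bar=(199.5,294.2),foot=(229,285.7),stop=(253,304),rest=(279.3,329.3))
zs=dict(heel=.009,bar=.188,foot=.009,stop=.008,rest=.059)
si=dict(heel=(265.2,358.4) ,bar=(206.1,361.5),foot=(254.2,386.7),stop=(263.7,343.5),rest=(263.6,288.3))
for k in s: print(k,atz("scene",s[k],zs[k]).round(3),atz("side",si[k],zs[k]).round(3))
for q in ["amber_bottle","beaker","dishes","tip_box","tube_rack","timer"]:
    for c in ["scene","side"]:
        print(q,c,[(round(r['conf'],2),atz(c,r['at'],0).round(3)) for r in robot.tip_of(c,q)][:2])
E
```

```text
heel [ 0.553 -0.112  0.009] [ 0.539 -0.114  0.009]
bar [ 0.536 -0.141  0.188] [ 0.545 -0.128  0.188]
foot [ 0.508 -0.216  0.009] [ 0.515 -0.216  0.009]
stop [ 0.559 -0.09   0.008] [ 0.577 -0.094  0.008]
rest [0.636 0.076 0.059] [0.636 0.068 0.059]
amber_bottle scene [(0.85, array([ 0.677, -0.21 ,  0.   ]))]
amber_bottle side [(0.93, array([ 0.68 , -0.197,  0.   ]))]
beaker scene [(0.8, array([ 0.74 , -0.031,  0.   ])), (0.38, array([ 0.543, -0.117,  0.   ]))]
beaker side [(0.94, array([ 0.756, -0.027,  0.   ]))]
dishes scene [(0.67, array([0.452, 0.021, 0.   ]))]
dishes side [(0.56, array([ 0.442,  0.015, -0.   ])), (0.49, array([ 0.595, -0.459,  0.   ]))]
tip_box scene [(0.83, array([0.695, 0.18 , 0.   ]))]
tip_box side [(0.87, array([ 0.691,  0.165, -0.   ]))]
tube_rack scene []
tube_rack side [(0.59, array([ 0.604, -0.464,  0.   ]))]
timer scene [(0.74, array([0.513, 0.467, 0.   ]))]
timer side [(0.82, array([0.505, 0.464, 0.   ]))]
```

View pics/scene1.png

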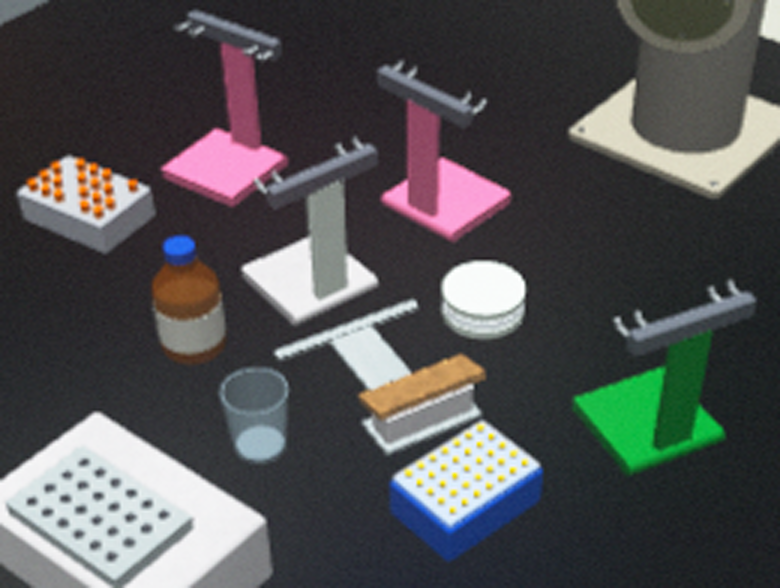

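View pics/side1.png

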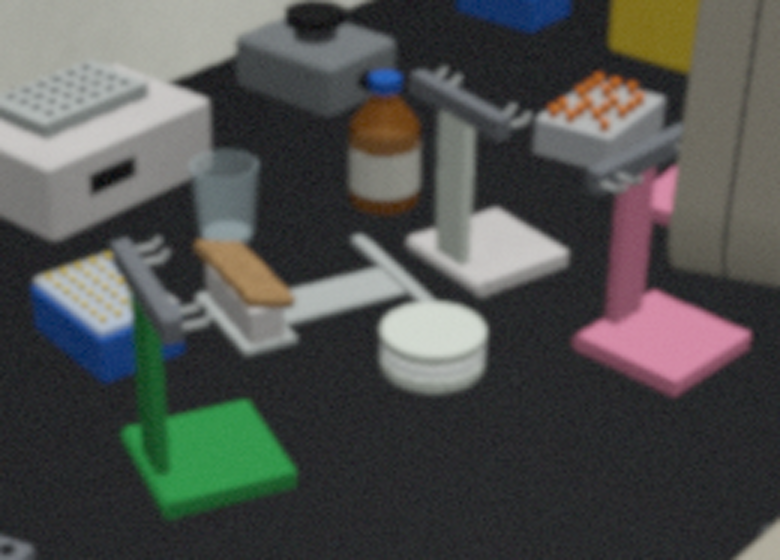

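```bash
cat > meas.py <<'E'
from h import *
def cloud(c,im,d):
    r,cc=np.mgrid[0:480,0:640];P=bp(c,d,r,cc);ok=d>0
    return P[ok],im[ok]
def run(ims):
    for c in ims:
        P,I=cloud(c,*ims[c]);I=I.astype(int)
        br=I.min(1)
        box=(P[:,0]>.42)&(P[:,0]<.66)&(P[:,1]>-.3)&(P[:,1]<.12)
        yield c,P,I,br,box
if __name__=="__main__":
    ims={c:[np.load(c+".npz")[k] for k in("im","d")] for c in("scene","side")}
    for c,P,I,br,box in run(ims):
        t=(abs(P[:,2])<.004)&(br<60)&(abs(P[:,0]-.5)<.3)&(abs(P[:,1])<.3)
        print(c,"table z",np.median(P[t,2]),P[t,2].std())
        m=box&(br>110)&(P[:,2]>.01)&(P[:,2]<.026)&(P[:,1]<-.09)
        r=cv2.minAreaRect(P[m,:2].astype(np.float32));print("foot",m.sum(),r,np.median(P[m,2]), cv2.boxPoints(r).round(3).tolist())
        # bar
        m=box&(P[:,2]>.17)&(P[:,2]<.21)&(P[:,1]<0)
        r=cv2.minAreaRect(P[m,:2].astype(np.float32));print("bar",m.sum(),r, P[m].mean(0))
        m=box&(br>90)&(P[:,2]>.003)&(P[:,2]<.012)&(P[:,1]>-.15)
        q=P[m];np.save(c+"_fix.npy",q);print("fix",m.sum())
        m=(P[:,2]>.04)&(P[:,2]<.08)&(P[:,0]>.55)&(P[:,0]<.72)&(P[:,1]>-.02)&(P[:,1]<.12)&(I[:,0]-I[:,2]>40)
        if m.sum()>10:
            r=cv2.minAreaRect(P[m,:2].astype(np.float32));print("pad",m.sum(),r,np.median(P[m],0))
E
python3 meas.py
```

```text
scene table z -0.0014755761381342047 0.0017755517974731233
foot 540 ((0.5587027668952942, -0.16249090433120728), (0.12608648836612701, 0.16088415682315826), 86.34303283691406) 0.015039312900432367 [[0.4740000069141388, -0.2199999988079071], [0.6349999904632568, -0.23100000619888306], [0.6430000066757202, -0.10499999672174454], [0.4819999933242798, -0.09399999678134918]]
bar 383 ((0.5393901467323303, -0.13325178623199463), (0.04543601721525192, 0.13312597572803497), 78.24750518798828) [ 0.54497964 -0.12373021  0.1894204 ]
fix 460
pad 401 ((0.625178873538971, 0.0718613862991333), (0.05235806852579117, 0.12173166126012802), 67.5080337524414) [0.62800583 0.07421448 0.05848231]
side table z 0.00019643192311102897 0.0017503581784981469
foot 757 ((0.5618153810501099, -0.16410589218139648), (0.13696695864200592, 0.1954754889011383), 89.1890640258789) 0.017721904873838623 [[0.46299999952316284, -0.23100000619888306], [0.6589999794960022, -0.23399999737739563], [0.6610000133514404, -0.09700000286102295], [0.4650000035762787, -0.09399999678134918]]
bar 432 ((0.5353739857673645, -0.1366681307554245), (0.04604300111532211, 0.13835760951042175), 75.55354309082031) [ 0.53188549 -0.12283406  0.19087446]
fix 748
pad 379 ((0.6215882897377014, 0.0715353712439537), (0.047944534569978714, 0.1267285794019699), 66.49442291259766) [0.61524333 0.07632684 0.0601133 ]
```

```bash
cat > fit.py <<'E'
from h import *
from meas import cloud
from scipy.optimize import least_squares
def sdf(p,lo,hi):
    c=(np.array(lo)+hi)/2;h=(np.array(hi)-lo)/2
    q=abs(p-c)-h
    return np.linalg.norm(np.maximum(q,0),axis=1)+np.minimum(q.max(1),0)
ST=[((-.110,-.055,0),(0,.055,.018)),((-.019,-.02,.018),(-.007,.02,.176)),((-.023,-.065,.176),(-.007,.065,.2))]
a=np.deg2rad(17)
def sd_st(p): return np.min([sdf(p,*b) for b in ST],0)
def sd_fx(p):
    u=p-np.array([.163,0,.059]);R=np.array([[np.cos(a),0,np.sin(a)],[0,1,0],[-np.sin(a),0,np.cos(a)]])
    u=u@R.T
    return np.min([sdf(p,(0,-.085,0),(.012,.085,.008)),sdf(u,(-.023,-.06,-.008),(.023,.06,0))],0)
def loc(P,v,tilt=0):
    c,s=np.cos(v[2]),np.sin(v[2]);d=P-np.array([v[0],v[1],0]);return np.stack([c*d[:,0]+s*d[:,1],-s*d[:,0]+c*d[:,1],d[:,2]],1)
def fit(P,f,v0,rad=.02):
    v=np.array(v0,float)
    for _ in range(6):
        Q=P[abs(f(loc(P,v)))<rad]
        v=least_squares(lambda v:f(loc(Q,v)),v,loss='soft_l1',f_scale=.002).x
        rad=max(.008,rad*.7)
    return v,len(Q),np.sqrt(np.mean(f(loc(Q,v))**2))
def data(ims):
    out={}
    for c in ims:
        P,I=cloud(c,*ims[c]);I=I.astype(int)
        g=(P[:,0]>.40)&(P[:,0]<.75)&(P[:,1]>-.32)&(P[:,1]<.15)
        P,I=P[g],I[g];P=P+[0,0,.0012 if c=="scene" else 0]
        out[c]=(P,I)
    return out
def do(ims,v0,w0):
    D=data(ims);res={}
    for k in list(D)+["both"]:
        P=np.concatenate([D[c][0] for c in D]) if k=="both" else D[k][0]
        I=np.concatenate([D[c][1] for c in D]) if k=="both" else D[k][1]
        br=I.max(1)>75
        Q=P[br&(P[:,2]>.005)]
        if v0 is not None: print(k,"stand",fit(Q,sd_st,v0))
        Q=P[br&(P[:,2]>.0055)]
        if w0 is not None: print(k,"fix",fit(Q,sd_fx,w0))
if __name__=="__main__":
    ims={c:[np.load(c+".npz")[k] for k in("im","d")] for c in("scene","side")}
    do(ims,(.545,-.112,1.2),(.565,-.09,1.2))
E
python3 fit.py
```

```text
scene stand (array([ 0.54353731, -0.11038952,  1.31895596]), 1226, np.float64(0.0024808999928255912))
scene fix (array([ 0.56592794, -0.0807842 ,  1.20104086]), 565, np.float64(0.0016826064364197483))
side stand (array([ 0.54272102, -0.1123846 ,  1.32302535]), 1566, np.float64(0.002101832758481828))
side fix (array([ 0.56321031, -0.08339267,  1.1993685 ]), 558, np.float64(0.0017954451378584132))
both stand (array([ 0.54286354, -0.11136051,  1.32744222]), 2793, np.float64(0.0023625349940050574))
both fix (array([ 0.56530153, -0.08221663,  1.2033753 ]), 1124, np.float64(0.0018813517565160788))
```

Run:
```python
from h import *
for n,h,b,f in [("pinkA",(216.6,330.3),(174.6,332.9),(204.3,347.5)),("pinkB",(190,271.1),(155.1,267.4),(205.8,252.5)),]:
    print(n,atz("scene",h,.009).round(3),atz("scene",b,.188).round(3),atz("scene",f,.009).round(3))
from meas import cloud
for c in ("scene","side"):
    z=np.load(c+".npz");P,I=cloud(c,z["im"],z["d"]);I=I.astype(int)
    g=(P[:,2]>.17)&(P[:,2]<.205)&(P[:,0]>.3)&(P[:,0]<.65)&(P[:,1]>-.5)&(P[:,1]<.1)&(I.max(1)<170)
    Q=P[g];lab=np.round(Q[:,:2]/.06)
    import scipy.cluster.hierarchy as H
    l=H.fcluster(H.linkage(Q[:,:2],'single'),.012,'distance')
    for k in set(l):
        if (l==k).sum()>40: r=cv2.minAreaRect(Q[l==k,:2].astype(np.float32)); print(c,(l==k).sum(),np.round(cv2.boxPoints(r),3).tolist())
    g=(I[:,0]-I[:,1]>60)&(P[:,2]<.03)&(P[:,2]>.005)&(P[:,0]>.25)&(P[:,0]<.7)&(P[:,1]>-.55)
    Q=P[g]
    l=H.fcluster(H.linkage(Q[:,:2],'single'),.012,'distance')
    for k in set(l):
        if (l==k).sum()>40: r=cv2.minAreaRect(Q[l==k,:2].astype(np.float32)); print(c,"foot",(l==k).sum(),np.round(cv2.boxPoints(r),3).tolist())
```

```text
pinkA [ 0.361 -0.138  0.009] [ 0.357 -0.131  0.188] [ 0.268 -0.132  0.009]
pinkB [ 0.377 -0.409  0.009] [ 0.406 -0.38   0.188] [ 0.489 -0.396  0.009]
scene 268 [[0.37400001287460327, -0.3240000009536743], [0.3840000033378601, -0.46000000834465027], [0.42800000309944153, -0.4560000002384186], [0.4180000126361847, -0.32100000977516174]]
scene 292 [[0.33399999141693115, -0.07199999690055847], [0.3449999988079071, -0.20399999618530273], [0.38199999928474426, -0.20000000298023224], [0.3700000047683716, -0.0689999982714653]]
scene 358 [[0.47099998593330383, -0.13899999856948853], [0.6000000238418579, -0.1679999977350235], [0.609000027179718, -0.12600000202655792], [0.48100000619888306, -0.09700000286102295]]
scene foot 538 [[0.25699999928474426, -0.18799999356269836], [0.3709999918937683, -0.19599999487400055], [0.3790000081062317, -0.08100000023841858], [0.26600000262260437, -0.07199999690055847]]
scene foot 585 [[0.3700000047683716, -0.3370000123977661], [0.38199999928474426, -0.4519999921321869], [0.4959999918937683, -0.4390000104904175], [0.48399999737739563, -0.32499998807907104]]
side 391 [[0.31700000166893005, -0.1940000057220459], [0.35899999737739563, -0.1979999989271164], [0.3709999918937683, -0.07400000095367432], [0.328000009059906, -0.07000000029802322]]
side 422 [[0.46299999952316284, -0.1420000046491623], [0.597000002861023, -0.17599999904632568], [0.6079999804496765, -0.13199999928474426], [0.4740000069141388, -0.09700000286102295]]
side foot 962 [[0.2540000081062317, -0.1899999976158142], [0.3619999885559082, -0.19900000095367432], [0.3720000088214874, -0.08399999886751175], [0.2639999985694885, -0.07400000095367432]]
side foot 80 [[0.4359999895095825, -0.3400000035762787], [0.48399999737739563, -0.41999998688697815], [0.49900001287460327, -0.41100001335144043], [0.45100000500679016, -0.3310000002384186]]
```

```bash
python3 -m handwheel '0 0 0.2 0 0 0; 0.2 0.2 0.2 0 0 0.25; 0.4 0.4 0.2 0 0 0.5; 0.5 0.5 0.2 0 0 0.75; 0.6 0.6 0.2 0 0 0.9' -0.29 20
cat > st.py <<'E'
from h import *
from scipy.spatial.transform import Rotation as R
s=robot.read_state();p=s["tool_pos"];Rm=R.from_rotvec(s["orientation"]).as_matrix()
O=np.array([.5645,-.0822]);th=1.202;c,sn=np.cos(th),np.sin(th)
d=p[:2]-O
print("t",round(s["t"],2),"pos",p.round(4),"fix",(c*d[0]+sn*d[1]).round(4),(-sn*d[0]+c*d[1]).round(4),"jaw yaw rel fix y deg",np.rad2deg(np.arctan2(Rm[1,1],Rm[0,1])-th-np.pi/2).round(2),"z",Rm[:,2].round(3),"F",s["force"].round(1),"op",round(s["opening"],4),"q",s["q"].round(2))
def shift(x,y,z=None):
    t=np.array([O[0]+c*x-sn*y,O[1]+sn*x+c*y])-p[:2];print("to",x,y,(t/.3).round(4), None if z is None else round((z-p[2])/.3,4))
import sys
a=[float(v) for v in sys.argv[1:]]
if a: shift(*a)
E
python3 st.py -.178 0 .25
```

```text
t: 2.0
tool_pos: [0.3879, -0.405, 0.2784]
orientation: [2.735, 1.543, 0.0]
force: [0.3, -0.6, 0.0]
opening: 0.0612
t 2.0 pos [ 0.3879 -0.405   0.2784] fix -0.3648 0.0484 jaw yaw rel fix y deg -190.01 z [ 0.001 -0.001 -1.   ] F [ 0.3 -0.6  0. ] op 0.0612 q [-0.9   0.01  1.51  0.    1.62 -0.35]
to -0.178 0.0 [0.3749 0.5225] -0.0947
```

```bash
python3 -m handwheel '0.13 0.18 0 0 0 0.1; 0.25 0.35 0 0 0 0.22; 0.37 0.51 0 0 0 0.22; 0.375 0.522 -0.15 0 0 0.22; 0.375 0.522 -0.3 0 0 0.22'; python3 st.py -.178 0 .009
```

```text
t: 2.5
tool_pos: [0.5031, -0.2481, 0.1952]
orientation: [2.589, 1.768, 0.007]
force: [0.7, -1.0, -0.0]
opening: 0.0601
t 2.5 pos [ 0.5031 -0.2481  0.1952] fix -0.1769 -0.0025 jaw yaw rel fix y deg -180.2 z [ 0.007 -0.003 -1.   ] F [ 0.7 -1.  -0. ] op 0.0601 q [-0.55  0.03  1.64  0.    1.47 -0.18]
to -0.178 0.0 [-0.0092 -0.0005] -0.6205
```

```bash
python3 -m handwheel '0 0 -0.15 0 0 0; 0 0 -0.3 0 0 0; 0 0 -0.45 0 0 0; 0 0 -0.5 0 0 0; 0 0 -0.5 0 0 0'; python3 st.py -.178 0 .009
python3 - <<'E'
from h import *
im,d=robot.read_camera("scene");cv2.imwrite("pics/s2.png",cv2.resize(im[140:350,190:450,::-1],None,fx=3,fy=2.8))
E
```

```text
t: 3.0
tool_pos: [0.497, -0.249, 0.0399]
orientation: [-2.594, -1.764, 0.003]
force: [-0.7, 0.1, 0.3]
opening: 0.0598
t 3.0 pos [ 0.497  -0.249   0.0399] fix -0.18 0.0028 jaw yaw rel fix y deg -180.43 z [-0.005  0.003 -1.   ] F [-0.7  0.1  0.3] op 0.0598 q [-0.56  0.18  1.78 -0.    1.19 -0.18]
to -0.178 0.0 [0.0112 0.0027] -0.103
```

View pics/s2.png

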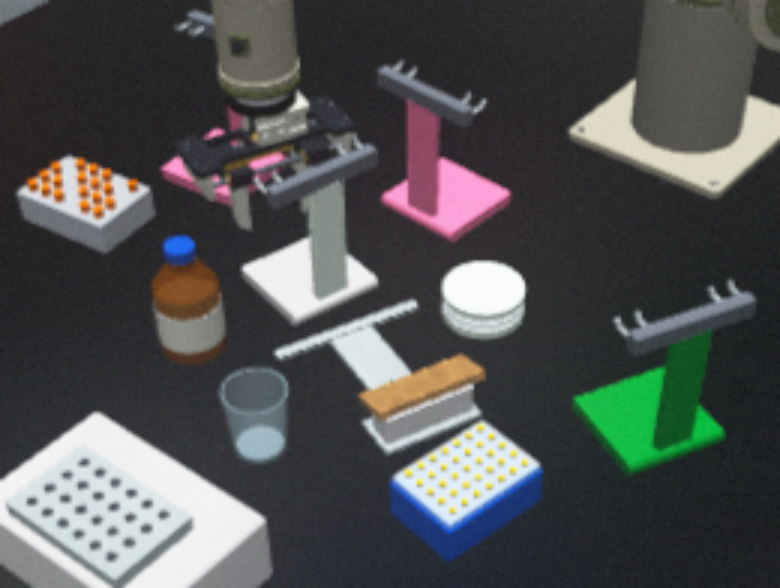

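```bash
python3 -m handwheel '0 0 -0.05 0 0 0; 0 0 -0.09 0 0 0; 0 0 -0.09 0 0 0; 0 0 -0.09 0 0 0'; python3 st.py -.1175 0 .010
```

```text
t: 3.45
tool_pos: [0.4989, -0.2502, 0.0154]
orientation: [-2.598, -1.767, 0.0]
force: [-0.2, 0.5, 0.4]
opening: 0.0601
t 3.45 pos [ 0.4989 -0.2502  0.0154] fix -0.1804 0.0006 jaw yaw rel fix y deg -180.43 z [-0.  0. -1.] F [-0.2  0.5  0.4] op 0.0601 q [-0.56  0.21  1.79 -0.    1.14 -0.18]
to -0.1175 0.0 [0.0775 0.1948] -0.018
```

```bash
python3 -m handwheel '0.006 0.016 -0.02 0 0 0; 0.012 0.031 -0.02 0 0 0; 0.018 0.047 -0.02 0 0 0; 0.024 0.062 -0.02 0 0 0; 0.028 0.072 -0.02 0 0 0'; python3 st.py; python3 -m handwheel '0.006 0.016 0 0 0 0; 0.01 0.026 0 0 0 0; 0.014 0.036 0 0 0 0; 0.018 0.046 0 0 0 0; 0.022 0.056 0 0 0 0'; python3 st.py -.1175 0 .01
```

```text
t: 3.95
tool_pos: [0.5071, -0.2286, 0.0094]
orientation: [2.597, 1.768, -0.002]
force: [-4.3, -4.3, 0.7]
opening: 0.0601
t 3.95 pos [ 0.5071 -0.2286  0.0094] fix -0.1573 0.0008 jaw yaw rel fix y deg -180.38 z [-0.001 -0.001 -1.   ] F [-4.3 -4.3  0.7] op 0.0601 q [-0.51  0.22  1.79 -0.    1.13 -0.14]
t: 4.45
tool_pos: [0.5133, -0.2123, 0.0094]
orientation: [2.597, 1.767, -0.003]
force: [-4.1, -5.9, 2.2]
opening: 0.06
t 4.45 pos [ 0.5133 -0.2123  0.0094] fix -0.1399 0.0009 jaw yaw rel fix y deg -180.41 z [-0.001 -0.001 -1.   ] F [-4.1 -5.9  2.2] op 0.06 q [-0.48  0.22  1.8  -0.    1.13 -0.11]
to -0.1175 0.0 [0.0296 0.0685] 0.002
```

```bash
python3 -m handwheel '0.005 0.012 0 0 0 0; 0.009 0.024 0 0 0 0; 0.014 0.036 0 0 0 0; 0.018 0.046 0 0 0 0; 0.018 0.046 0 0 0 0'
python3 - <<'E'
import fit
from h import *
ims={c:robot.read_camera(c) for c in("scene","side")}
im=ims["scene"][0];cv2.imwrite("pics/s3.png",cv2.resize(im[140:350,190:450,::-1],None,fx=3,fy=2.8))
D=fit.data(ims)
for k in D:
    P,I=D[k];Q=P[(I.max(1)>75)&(P[:,2]>.005)]
    for v0 in [(.555,-.095,1.2),(.56,-.085,1.2)]: print(k,fit.fit(Q,fit.sd_st,v0,.015))
    Q=P[(I.max(1)>75)&(P[:,2]>.0055)]
    print(fit.fit(Q,fit.sd_fx,(.5645,-.0822,1.202)))
E
python3 st.py -.1175 0 .01
```

```text
t: 4.95
tool_pos: [0.5196, -0.1976, 0.0094]
orientation: [2.597, 1.767, 0.0]
force: [-1.3, -2.1, 0.2]
opening: 0.06
scene (array([ 0.56918169, -0.08632748,  1.18702885]), 1336, np.float64(0.0025519071737645877))
scene (array([ 0.56918169, -0.08632748,  1.18702883]), 1336, np.float64(0.0025519071745283436))
(array([ 0.56444941, -0.08123195,  1.20008114]), 627, np.float64(0.002358600821822982))
side (array([ 0.56844098, -0.08855385,  1.1890673 ]), 1585, np.float64(0.002234484090469009))
side (array([ 0.56844098, -0.08855385,  1.18906731]), 1585, np.float64(0.002234484086314608))
(array([ 0.56235799, -0.08395826,  1.19997159]), 611, np.float64(0.002346360183837977))
t 5.05 pos [ 0.5196 -0.1976  0.0094] fix -0.1239 0.0003 jaw yaw rel fix y deg -180.41 z [ 0.  0. -1.] F [-0.3 -0.8  0.8] op 0.0598 q [-0.46  0.22  1.8   0.    1.13 -0.08]
to -0.1175 0.0 [0.0086 0.0194] 0.0021
```

View pics/s3.png

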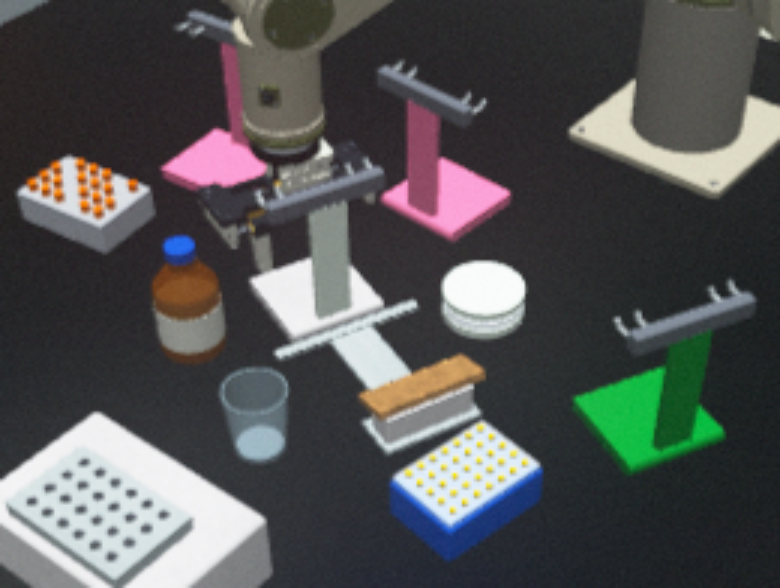

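```bash
for i in 1; do python3 -m handwheel '0.0025 0.006 0 0 0 0; 0.005 0.0125 0 0 0 0'|tail -3; python3 st.py;done;  python3 -m handwheel '0.0025 0.006 0 0 0 0; 0.0025 0.006 0 0 0 0'|tail -2; python3 st.py
```

```text
orientation: [2.597, 1.766, -0.001]
force: [-2.6, -12.1, -0.3]
opening: 0.06
t 5.25 pos [ 0.5208 -0.1949  0.0094] fix -0.1209 0.0002 jaw yaw rel fix y deg -180.43 z [-0.    -0.001 -1.   ] F [ -2.6 -12.1  -0.3] op 0.06 q [-0.45  0.22  1.79 -0.    1.13 -0.07]
force: [-4.1, -13.7, -1.4]
opening: 0.0597
t 5.45 pos [ 0.5211 -0.1947  0.0094] fix -0.1206 -0.0001 jaw yaw rel fix y deg -180.4 z [-0.001 -0.004 -1.   ] F [ -4.1 -13.7  -1.4] op 0.0597 q [-0.45  0.22  1.79 -0.    1.13 -0.07]
```

```bash
cat > chk.py <<'E'
import fit,sys
from h import *
ims={c:robot.read_camera(c) for c in("scene","side")}
D=fit.data(ims)
for k in D:
    P,I=D[k];Q=P[(I.max(1)>75)&(P[:,2]>.005)]
    v=fit.fit(Q,fit.sd_st,(.565,-.087,1.19),.015)[0]
    Q=P[(I.max(1)>75)&(P[:,2]>.0055)]
    w=fit.fit(Q,fit.sd_fx,(.5645,-.0822,1.202))[0]
    print(k,v,w,"rel",fit.loc(np.array([[v[0],v[1],0]]),w)[0].round(4),(v[2]-w[2]).round(4))
cv2.imwrite(f"pics/{sys.argv[1]}.png",cv2.resize(ims["side"][0][170:370,210:470,::-1],None,fx=3,fy=2.8))
E
python3 chk.py v4
```

```text
scene [ 0.56993128 -0.08340049  1.19806912] [ 0.56462127 -0.08115104  1.19650841] rel [-0.0002 -0.0058  0.    ] 0.0016
side [ 0.56894239 -0.08541701  1.2051049 ] [ 0.56365415 -0.08412137  1.20743603] rel [ 0.0007 -0.0054  0.    ] -0.0023
```

View pics/v4.png

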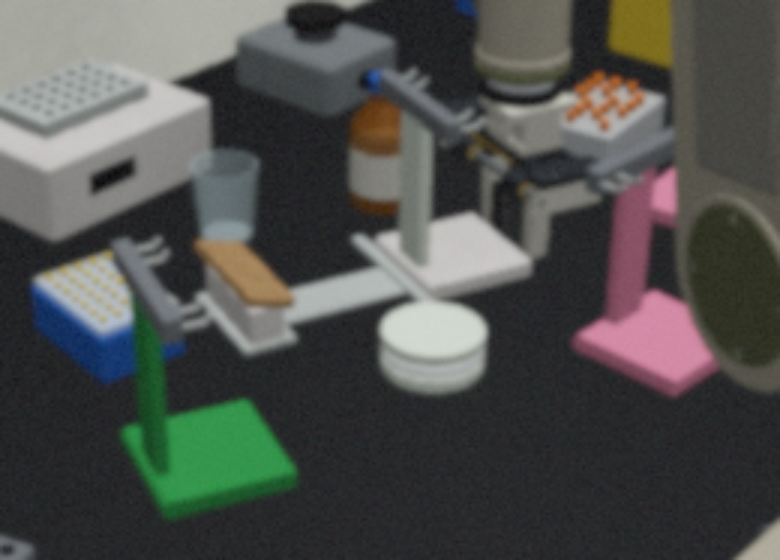

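```bash
python3 -m handwheel '-0.02 -0.05 0 0 0 0; -0.02 -0.05 0.15 0 0 0; -0.02 -0.05 0.3 0 0 0; -0.02 -0.05 0.46 0 0 0; -0.02 -0.05 0.62 0 0 0'; python3 -m handwheel '0 0 0.15 0 0 0; 0 0 0.31 0 0 -0.15; 0 0 0.31 0 0 -0.34; 0 0 0.31 0 0 -0.53; 0 0 0.31 0 0 -0.72' 0.03;  python3 -m handwheel '0 0 0 0 0 -0.19; 0 0 0 0 0 -0.38; 0 0 0 0 0 -0.57; 0 0 0 0 0 -0.76; 0 0 0 0 0 -0.95'; python3 st.py -.010 -.006 .161
```

```text
t: 6.05
tool_pos: [0.5151, -0.2072, 0.197]
orientation: [-2.597, -1.766, -0.001]
force: [0.9, 0.1, 0.0]
opening: 0.0596
t: 6.55
tool_pos: [0.5158, -0.2074, 0.2889]
orientation: [-2.99, -0.963, -0.002]
force: [0.6, 1.0, -0.8]
opening: 0.0448
t: 7.05
tool_pos: [0.5155, -0.2073, 0.2882]
orientation: [-3.134, 0.193, -0.0]
force: [-0.2, 0.3, -0.9]
opening: 0.0451
t 7.05 pos [ 0.5155 -0.2073  0.2882] fix -0.1344 0.0006 jaw yaw rel fix y deg -255.9 z [ 0.     0.001 -1.   ] F [-0.2  0.3 -0.9] op 0.0451 q [-0.48 -0.01  1.51  0.    1.64  1.22]
to -0.01 -0.006 [0.1699 0.3788] -0.424
```

```bash
python3 -m handwheel '0.055 0.12 0 0 0 -0.15; 0.11 0.24 0 0 0 -0.313; 0.164 0.362 0 0 0 -0.313; 0.164 0.362 0 0 0 -0.313;  0.164 0.362 -0.1 0 0 -0.313'; python3 st.py -.015 -.006 .161
python3 - <<'E'
from h import *
for c,(x,y) in dict(scene=(190,140),side=(210,120)).items():
    im,d=robot.read_camera(c);cv2.imwrite(f"pics/{c}5.png",cv2.resize(im[y:y+210,x:x+260,::-1],None,fx=3,fy=2.8))
E
```

```text
t: 7.55
tool_pos: [0.5674, -0.0984, 0.2627]
orientation: [-3.091, 0.562, -0.013]
force: [1.2, 0.1, 0.7]
opening: 0.045
t 7.55 pos [ 0.5674 -0.0984  0.2627] fix -0.014 -0.0085 jaw yaw rel fix y deg -269.48 z [ 0.008 -0.001 -1.   ] F [1.2 0.1 0.7] op 0.045 q [-0.26  0.04  1.5   0.    1.59  1.67]
to -0.015 -0.006 [-0.009  0.   ] -0.3389
```

View pics/scene5.png

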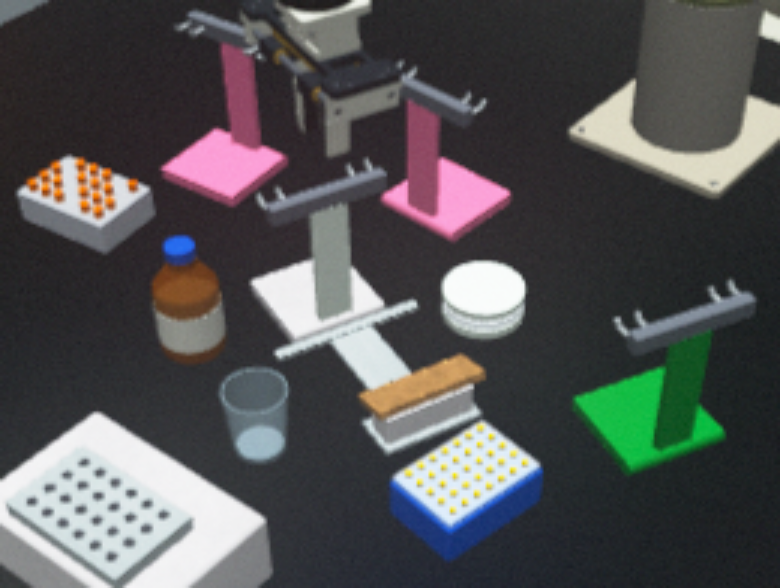

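View pics/side5.png

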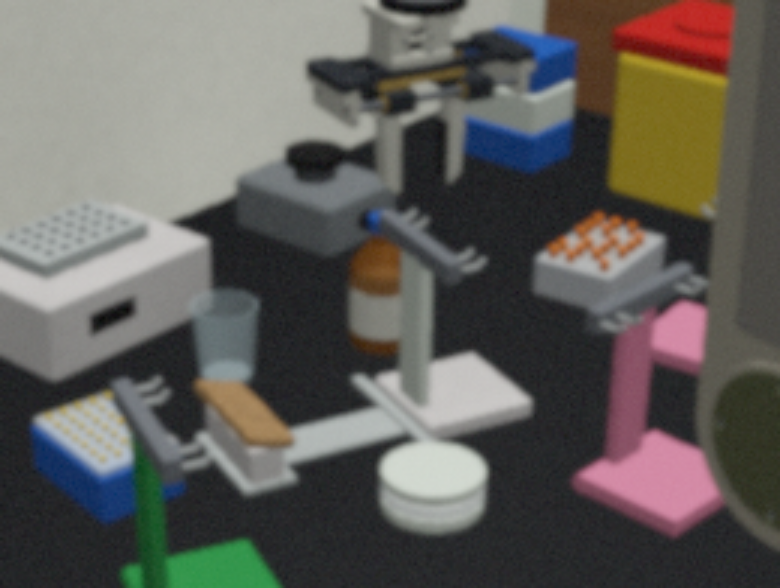

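```bash
python3 -m handwheel '-0.005 0 -0.09 0 0 0; -0.005 0 -0.17 0 0 0; -0.005 0 -0.2 0 0 0; -0.005 0 -0.2 0 0 0'; python3 st.py -.015 -.006 .161;python3 -m handwheel '0 0 -0.04 0 0 0; 0 0 -0.08 0 0 0; 0 0 -0.12 0 0 0; 0 0 -0.12 0 0 0'; python3 st.py -.015 -.006 .161
python3 - <<'E'
from h import *
for c,(x,y) in dict(side=(210,120)).items():
    im,d=robot.read_camera(c);cv2.imwrite(f"pics/{c}6.png",cv2.resize(im[y:y+210,x:x+260,::-1],None,fx=3,fy=2.8))
E
```

```text
t: 8.05
tool_pos: [0.5622, -0.0991, 0.1972]
orientation: [-3.089, 0.568, 0.005]
force: [0.6, 0.1, 0.7]
opening: 0.0453
t 8.05 pos [ 0.5622 -0.0991  0.1972] fix -0.0166 -0.004 jaw yaw rel fix y deg -269.69 z [-0.003  0.001 -1.   ] F [0.6 0.1 0.7] op 0.0453 q [-0.26  0.07  1.6   0.    1.48  1.67]
to -0.015 -0.006 [0.0083 0.0026] -0.1208
t: 8.45
tool_pos: [0.5619, -0.0985, 0.1597]
orientation: [-3.09, 0.567, 0.006]
force: [0.3, 0.2, 0.2]
opening: 0.0452
t 8.45 pos [ 0.5619 -0.0985  0.1597] fix -0.0161 -0.0034 jaw yaw rel fix y deg -269.65 z [-0.004  0.001 -1.   ] F [0.3 0.2 0.2] op 0.0452 q [-0.26  0.09  1.64  0.    1.42  1.67]
to -0.015 -0.006 [0.0093 0.0003] 0.0042
```

View pics/side6.png

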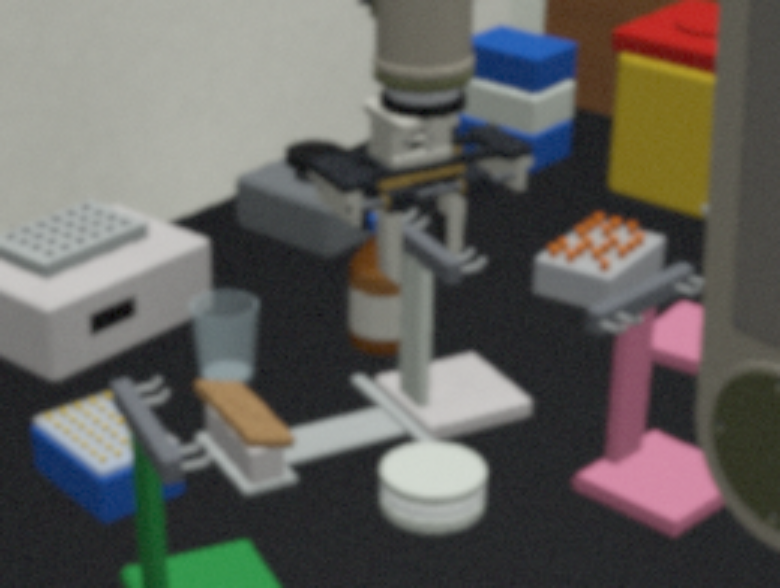

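```bash
cat > plan.py <<'E'
import numpy as np
def w(pt,th,c=(-.009,.009)):
    p=np.array(pt)-c;return np.array([c[0]+p[0]*np.cos(th)+p[1]*np.sin(th),c[1]-p[0]*np.sin(th)+p[1]*np.cos(th)])
op=.045
u=np.array([np.cos(1.202),np.sin(1.202)])
x0,z0=-.0161,.1597
for d in range(0,76,3):
    t=np.deg2rad(d)
    h=.161
    P=w((-.019,h),t);C=w((-.023,.176),t);T=w((-.007,.2),t);B=w((-.023,.2),t)
    X=min(P[0],C[0]) ;tx=X+op/2;z=P[1]
    rear=tx+op/2
    pen=T[0] if T[1]>z else np.nan
    print(d,"TCP x %.4f z %.4f | rows %.3f %.3f %.3f | rear slack %.4f, e %.4f corner x %.4f z %.4f frontcorner z %.4f"%(tx,z,*((tx-x0)*u/.3),(z-z0)/.3,rear-T[0],T[1]-z,T[0],T[1],B[1]))
E
python3 plan.py
```

```text
0 TCP x -0.0005 z 0.1610 | rows 0.019 0.049 0.004 | rear slack 0.0290, e 0.0390 corner x -0.0070 z 0.2000 frontcorner z 0.2000
3 TCP x 0.0083 z 0.1613 | rows 0.029 0.076 0.005 | rear slack 0.0278, e 0.0383 corner x 0.0030 z 0.1996 frontcorner z 0.2005
6 TCP x 0.0170 z 0.1612 | rows 0.040 0.103 0.005 | rear slack 0.0266, e 0.0375 corner x 0.0130 z 0.1987 frontcorner z 0.2004
9 TCP x 0.0258 z 0.1607 | rows 0.050 0.130 0.003 | rear slack 0.0254, e 0.0366 corner x 0.0229 z 0.1973 frontcorner z 0.1998
12 TCP x 0.0345 z 0.1598 | rows 0.061 0.157 0.000 | rear slack 0.0244, e 0.0357 corner x 0.0327 z 0.1954 frontcorner z 0.1987
15 TCP x 0.0432 z 0.1584 | rows 0.071 0.184 -0.004 | rear slack 0.0233, e 0.0346 corner x 0.0424 z 0.1930 frontcorner z 0.1971
18 TCP x 0.0510 z 0.1567 | rows 0.081 0.209 -0.010 | rear slack 0.0215, e 0.0334 corner x 0.0519 z 0.1900 frontcorner z 0.1950
21 TCP x 0.0586 z 0.1545 | rows 0.090 0.232 -0.017 | rear slack 0.0198, e 0.0321 corner x 0.0613 z 0.1866 frontcorner z 0.1923
24 TCP x 0.0662 z 0.1519 | rows 0.099 0.256 -0.026 | rear slack 0.0182, e 0.0307 corner x 0
[... 1495 characters left out ...]
k 0.0052, e 0.0091 corner x 0.1574 z 0.1028 frontcorner z 0.1166
63 TCP x 0.1444 z 0.0869 | rows 0.193 0.499 -0.243 | rear slack 0.0048, e 0.0070 corner x 0.1621 z 0.0939 frontcorner z 0.1082
66 TCP x 0.1483 z 0.0800 | rows 0.198 0.511 -0.266 | rear slack 0.0045, e 0.0049 corner x 0.1663 z 0.0849 frontcorner z 0.0995
69 TCP x 0.1518 z 0.0728 | rows 0.202 0.522 -0.290 | rear slack 0.0043, e 0.0028 corner x 0.1700 z 0.0756 frontcorner z 0.0905
72 TCP x 0.1550 z 0.0655 | rows 0.206 0.532 -0.314 | rear slack 0.0042, e 0.0006 corner x 0.1733 z 0.0661 frontcorner z 0.0813
75 TCP x 0.1577 z 0.0580 | rows 0.209 0.540 -0.339 | rear slack 0.0042, e -0.0015 corner x 0.1760 z 0.0565 frontcorner z 0.0720
```

```bash
python3 -m handwheel '0.008 0.02 0 0 0 0; 0.014 0.036 0.002 0 0 0; 0.019 0.049 0.004 0 0 0; 0.024 0.062 0.004 0 0 0; 0.029 0.076 0.005 0 0 0'; python3 st.py
```

```text
t: 9.0
tool_pos: [0.5724, -0.076, 0.1644]
orientation: [3.09, -0.567, 0.002]
force: [0.2, -1.7, 0.0]
opening: 0.0451
t 9.0 pos [ 0.5724 -0.076   0.1644] fix 0.0087 -0.0051 jaw yaw rel fix y deg -269.65 z [ 0.001 -0.001 -1.   ] F [ 0.2 -1.7  0. ] op 0.0451 q [-0.22  0.1   1.62 -0.    1.42  1.71]
```

```bash
python3 -m handwheel '0.006 0.016 -0.002 0 0 0; 0.012 0.032 -0.004 0 0 0; 0.018 0.048 -0.006 0 0 0; 0.025 0.064 -0.01 0 0 0; 0.032 0.081 -0.015 0 0 0'|grep force; python3 st.py
cat > pic.py <<'E'
from h import *
import sys
im,d=robot.read_camera("side");cv2.imwrite(f"pics/{sys.argv[1]}.png",cv2.resize(im[120:330,210:470,::-1],None,fx=3,fy=2.8))
np.savez("last.npz",im=im,d=d)
# tilt estimate: brute fit of (theta) using side depth, stand at fixture
from meas import cloud
from fit import sd_st
from scipy.optimize import minimize_scalar,least_squares
P,I=cloud("side",im,d);I=I.astype(int)
O=np.array([.5638,-.0838]);t=1.204
q=P[:,:2]-O;X=np.cos(t)*q[:,0]+np.sin(t)*q[:,1];Y=-np.sin(t)*q[:,0]+np.cos(t)*q[:,1]+.0056
L=np.stack([X,Y,P[:,2]],1)
g=(abs(Y)<.07)&(X>-.14)&(X<.23)&(P[:,2]>.022)&(P[:,2]<.23)&(I.max(1)>60);L=L[g]
def loc(th,dx):
    p=L-np.array([-.009+dx,0,.009]);c,s=np.cos(th),np.sin(th)
    return np.stack([p[:,0]*c-p[:,2]*s-.009,p[:,1],p[:,0]*s+p[:,2]*c+.009],1)
best=[]
for a in np.deg2rad(np.arange(0,80,1)):
  for dx in (-.012,-.008,-.004,0,.004):
    n=(abs(sd_st(loc(a,dx)))<.003).sum();best.append((n,np.rad2deg(a).round(),dx))
best.sort(reverse=True);print(len(L),[tuple(float(v) for v in b) for b in best[:4]])
E
python3 pic.py s7
```

```text
force: [-0.6, -3.1, 1.7]
t 9.5 pos [ 0.5817 -0.0513  0.1591] fix 0.035 -0.0049 jaw yaw rel fix y deg -269.66 z [-0.  0. -1.] F [-0.6 -3.1  1.7] op 0.0452 q [-0.18  0.12  1.61  0.    1.41  1.76]
2302 [(1149.0, 13.0, 0.0), (1104.0, 12.0, 0.0), (1078.0, 14.0, -0.004), (1073.0, 11.0, 0.004)]
```

View pics/s7.png

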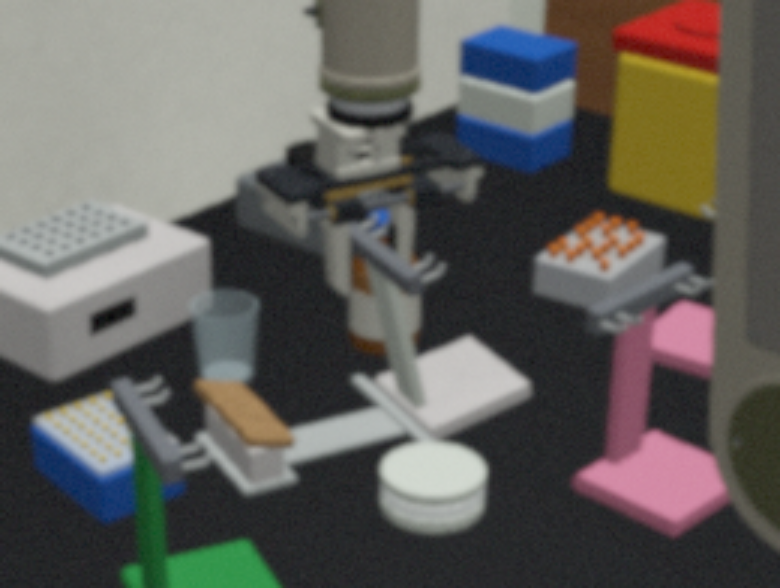

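```bash
python3 -m handwheel '0.01 0.027 -0.004 0 0 0; 0.02 0.052 -0.01 0 0 0; 0.029 0.075 -0.017 0 0 0; 0.038 0.099 -0.026 0 0 0; 0.047 0.122 -0.036 0 0 0'|grep force; python3 st.py; python3 pic.py s8
```

```text
force: [-0.8, -1.6, -0.2]
t 10.05 pos [ 0.5958 -0.0144  0.1481] fix 0.0745 -0.0047 jaw yaw rel fix y deg -269.65 z [-0.  0. -1.] F [-0.8 -1.6 -0.2] op 0.0452 q [-0.11  0.16  1.58  0.    1.4   1.82]
2387 [(1083.0, 28.0, 0.0), (1074.0, 27.0, 0.004), (1065.0, 29.0, 0.0), (1060.0, 26.0, 0.004)]
```

View pics/s8.png

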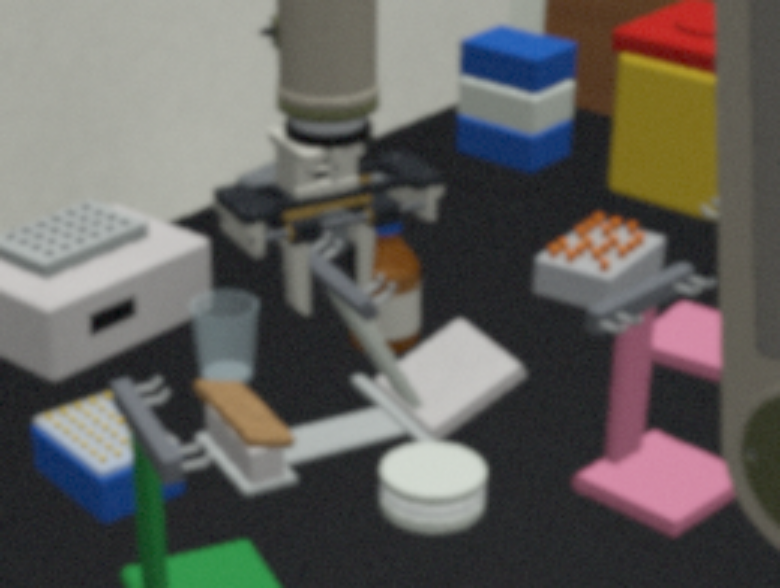

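```bash
python3 -m handwheel '0.008 0.022 -0.011 0 0 0; 0.017 0.044 -0.023 0 0 0; 0.025 0.066 -0.037 0 0 0; 0.033 0.086 -0.052 0 0 0; 0.041 0.106 -0.068 0 0 0'|grep force; python3 st.py; python3 pic.py s9
```

```text
force: [-0.0, -1.7, 1.3]
t 10.6 pos [0.6082 0.0173 0.1277] fix 0.1085 -0.0049 jaw yaw rel fix y deg -269.65 z [ 0.  0. -1.] F [-0.  -1.7  1.3] op 0.045 q [-0.06  0.21  1.57  0.    1.36  1.88]
2613 [(1031.0, 43.0, 0.0), (995.0, 41.0, 0.004), (991.0, 42.0, 0.0), (971.0, 44.0, 0.0)]
```

```bash
python3 -m handwheel '0.005 0.011 -0.01 0 0 0; 0.008 0.022 -0.021 0 0 0; 0.013 0.034 -0.031 0 0 0; 0.017 0.045 -0.043 0 0 0; 0.021 0.055 -0.054 0 0 0'|grep force; python3 st.py; python3 pic.py s10
```

```text
force: [-0.7, -1.4, 1.0]
t 11.15 pos [0.6144 0.0333 0.1116] fix 0.1257 -0.0049 jaw yaw rel fix y deg -269.67 z [ 0. -0. -1.] F [-0.7 -1.4  1. ] op 0.0452 q [-0.03  0.24  1.56 -0.    1.34  1.9 ]
2957 [(1140.0, 52.0, 0.0), (1135.0, 51.0, 0.0), (1091.0, 50.0, 0.004), (1063.0, 49.0, 0.004)]
```

View pics/s10.png

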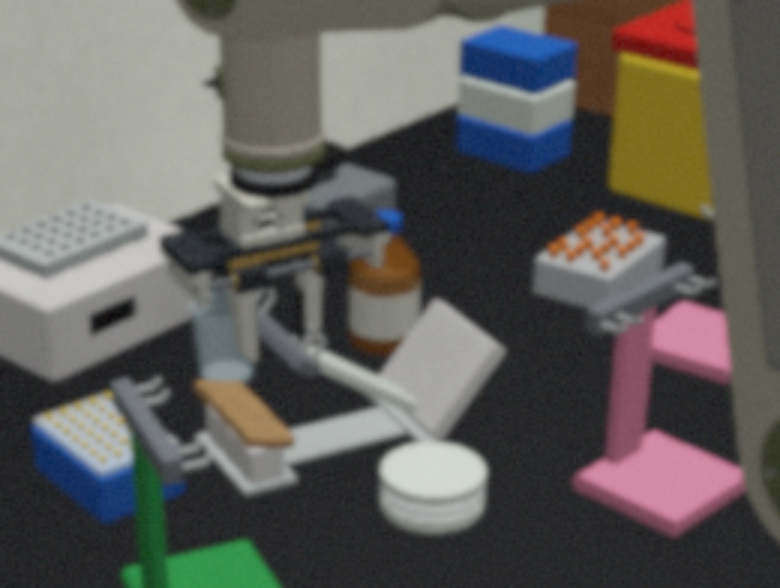

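```bash
python3 -m handwheel '0.003 0.008 -0.01 0 0 0; 0.006 0.016 -0.02 0 0 0; 0.009 0.024 -0.03 0 0 0; 0.012 0.031 -0.04 0 0 0'|grep force; python3 st.py; python3 pic.py s11
```

```text
force: [-0.7, 0.1, 0.3]
t 11.6 pos [0.6179 0.0426 0.0996] fix 0.1357 -0.0048 jaw yaw rel fix y deg -269.66 z [-0.  0. -1.] F [-0.7  0.1  0.3] op 0.0455 q [-0.01  0.26  1.56  0.    1.32  1.92]
3190 [(1211.0, 58.0, 0.0), (1174.0, 57.0, 0.0), (1110.0, 56.0, 0.004), (1060.0, 55.0, 0.004)]
```

```bash
python3 -m handwheel '0.002 0.005 -0.008 0 0 0; 0.004 0.01 -0.016 0 0 0; 0.006 0.015 -0.024 0 0 0; 0.008 0.02 -0.032 0 0 0'|grep force; python3 st.py; python3 pic.py s12
```

```text
force: [-0.3, 0.0, -0.1]
t 12.05 pos [0.6203 0.0486 0.0901] fix 0.1421 -0.0049 jaw yaw rel fix y deg -269.66 z [ 0.  0. -1.] F [-0.3  0.  -0.1] op 0.0448 q [-0.    0.28  1.56  0.    1.3   1.93]
3274 [(1286.0, 62.0, 0.0), (1207.0, 61.0, 0.0), (1139.0, 63.0, 0.0), (1138.0, 60.0, 0.004)]
```

View pics/s12.png

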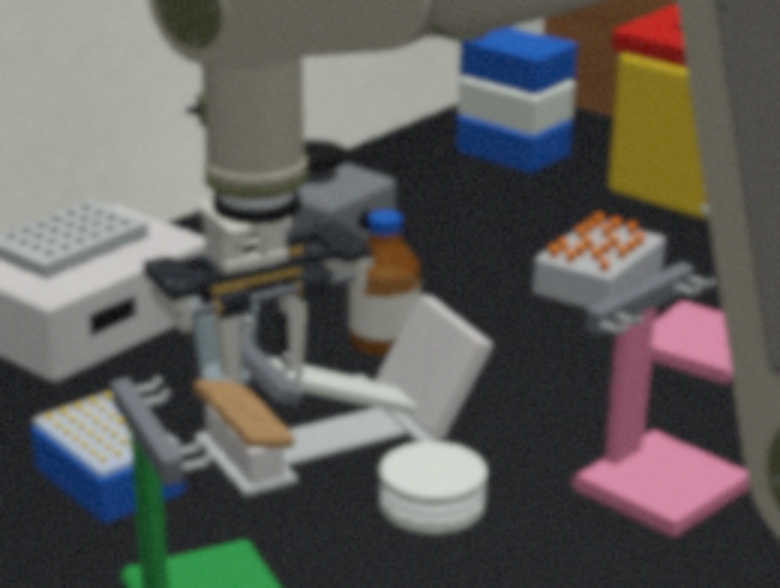

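```bash
python3 -m handwheel '0.002 0.004 -0.007 0 0 0; 0.003 0.008 -0.014 0 0 0; 0.005 0.012 -0.021 0 0 0; 0.006 0.016 -0.028 0 0 0; 0.007 0.019 -0.034 0 0 0'|grep force; python3 st.py; python3 pic.py s13
```

```text
force: [0.0, 0.4, 0.2]
t 12.6 pos [0.6224 0.0542 0.0799] fix 0.1481 -0.0048 jaw yaw rel fix y deg -269.66 z [-0.  0. -1.] F [0.  0.4 0.2] op 0.0452 q [0.   0.3  1.56 0.   1.29 1.94]
3262 [(1265.0, 66.0, 0.0), (1239.0, 67.0, 0.0), (1116.0, 65.0, 0.004), (1098.0, 65.0, 0.0)]
```

```bash
python3 -m handwheel '0.002 0.004 -0.007 0 0 0; 0.003 0.008 -0.014 0 0 0; 0.005 0.012 -0.021 0 0 0; 0.006 0.016 -0.027 0 0 0; 0.007 0.019 -0.032 0 0 0'|grep force; python3 st.py; python3 pic.py s14
```

```text
force: [-0.7, -0.7, 1.1]
t 13.15 pos [0.6244 0.06   0.0703] fix 0.1542 -0.0046 jaw yaw rel fix y deg -269.66 z [-0.  0. -1.] F [-0.7 -0.7  1.1] op 0.0449 q [0.01 0.31 1.55 0.   1.27 1.95]
3194 [(1300.0, 70.0, 0.0), (1296.0, 71.0, 0.0), (1141.0, 72.0, 0.0), (1120.0, 69.0, 0.004)]
```

View pics/s14.png

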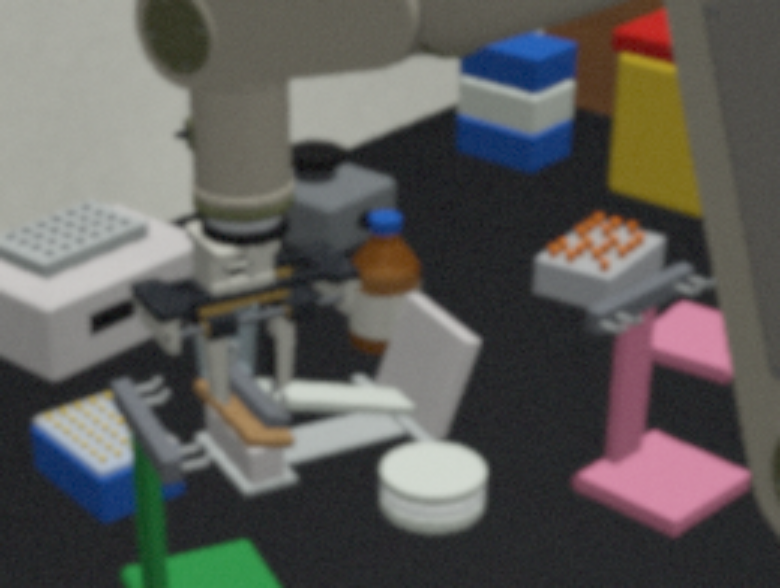

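```bash
python3 -m handwheel '0.002 0.004 0 0 0 0; 0.003 0.008 0 0 0 0; 0.005 0.012 0 0 0 0; 0.007 0.019 0 0 0 0; 0.007 0.019 0 0 0 0'|grep force; python3 st.py; python3 pic.py s15
```

```text
force: [-0.3, -0.5, 0.1]
t 13.7 pos [0.6267 0.0659 0.0706] fix 0.1605 -0.0047 jaw yaw rel fix y deg -269.65 z [ 0.  0. -1.] F [-0.3 -0.5  0.1] op 0.045 q [0.02 0.32 1.55 0.   1.27 1.96]
3126 [(1365.0, 73.0, 0.0), (1238.0, 72.0, 0.0), (1211.0, 74.0, 0.0), (1131.0, 72.0, 0.004)]
```

View pics/s15.png

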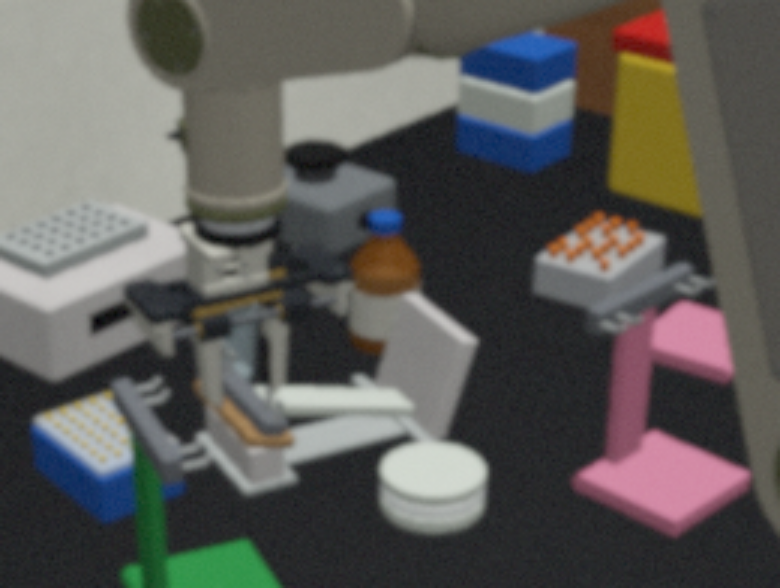

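```bash
python3 -m handwheel '0 0 0.01 0 0 0; 0 0 0.03 0 0 0; 0 0 0.06 0 0 0; 0 0 0.12 0 0 0; 0 0 0.2 0 0 0'|grep force; python3 -m handwheel '0 0 0.15 0 0 0; 0 0 0.3 0 0 0; 0 0 0.4 0 0 0; 0 0 0.4 0 0 0; 0 0 0.4 0 0 0'|grep force; python3 st.py; python3 pic.py s16
python3 - <<'E'
from h import *
im,d=robot.read_camera("scene");cv2.imwrite("pics/s17.png",im[:,:,::-1])
for q in ["amber_bottle","beaker","dishes","tip_box"]: print(q,[atz("scene",r['at'],0).round(3) for r in robot.tip_of("scene",q)][:1])
E
```

```text
force: [0.3, 0.7, 1.0]
force: [-0.1, -0.0, -0.8]
t 14.75 pos [0.6273 0.0655 0.2524] fix 0.1604 -0.0053 jaw yaw rel fix y deg -269.66 z [ 0.003  0.    -1.   ] F [-0.1 -0.  -0.8] op 0.0451 q [0.02 0.2  1.35 0.   1.59 1.96]
2115 [(1464.0, 73.0, 0.0), (1328.0, 74.0, 0.0), (1326.0, 72.0, 0.0), (1248.0, 72.0, 0.004)]
amber_bottle [array([ 0.673, -0.202,  0.   ])]
beaker [array([ 0.742, -0.043,  0.   ])]
dishes [array([0.452, 0.018, 0.   ])]
tip_box [array([0.698, 0.181, 0.   ])]
```

View pics/s16.png

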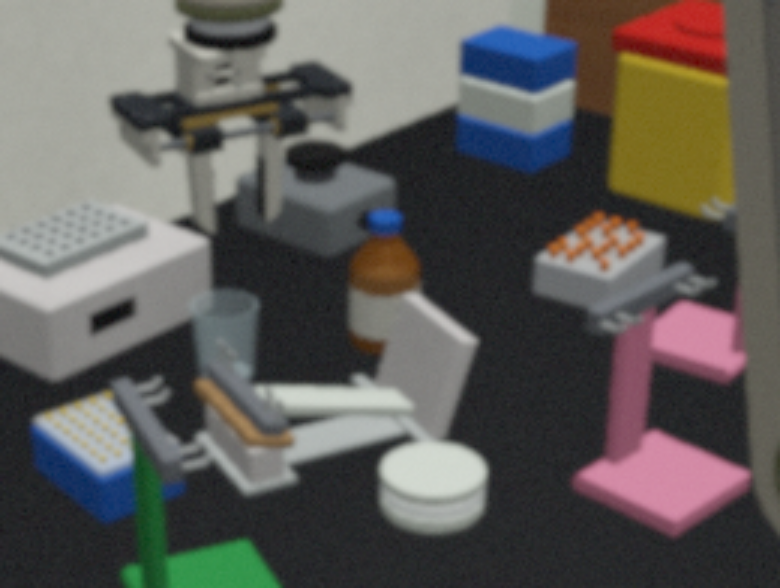

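View pics/s17.png

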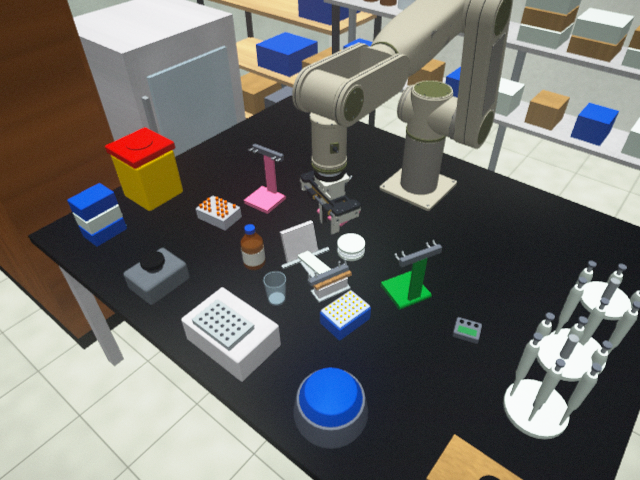

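The stand lies with its crossbar on the cork pad (scene around 329,275), its heel at the stop strip (around 305,257) and its foot upright at about (300,240). The hand is well clear and the things around it have not moved.

```bash
python3 -c "
from plant import robot
print(robot.close_job())"
```

```text
the job is handed in; nothing more can be done
None
```

The stand now lies on its back with the crossbar on the cork pad, its heel at the stop and the hand clear. I handed the job in at about 15 s; no verdict is reported.

- **Push to the stop:** I pushed the foot's front edge with two parted fingertips until the force rose to about 14 N. Both cameras then put the heel within 1 mm of the stop's face, 6 mm off its middle and squared to within 0.2°.
- **Tipping:** The front finger pushed the crossbar over. Because the fingertips stayed vertical, they also bore on the column just below the bar in the later part. The second finger stayed loosely behind the bar so it could not fall freely past the balance point. I kept the commanded turning rate to about 0.5 rad/s, slower near the end, but did not measure the stand's actual turning speed.
- **Last checks:**
  - The depth fit gives a tilt of 73° with the heel at the stop, and the same before and after the hand withdrew.
  - The hand is about 0.18 m above the bar, and the force reading is within about 1 N, the noise level.
  - The bottle, beaker, dishes and tip box are within about 12 mm of where they were first seen, which is about the detection error.
  - The tube rack and timer I checked only by eye in the final picture; both look unmoved.
- **Disagreement:** In robot coordinates, the fingertips met the foot about 3 mm earlier than the camera-based figures predicted. That is within calibration and finger-thickness uncertainty.

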